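# Index the shoe-care carousel to bring the polish tin to the front

## Task

Push the bamboo shoe-care carousel round by one click so that the flat lidded polish tin comes to rest at the front, in line with the steel pointer on the carousel's stand, and take your hand away. The carousel must be left settled in its click position; the tin rides round on it and is not to be lifted, and the white cup must stay upright.

Things in the scene. Friction and masses are not known exactly. Their poses are not given: they have to be found in the camera images.
- carousel (a joint): Brown disc on the stand, 340 mm across, top 34 mm above the ledge; rad, + anticlockwise from above. Starts at 0; clicks every 1.047 (60 deg) either way. Pushing a peg takes 2 to 5 N; half way between clicks it starts to pull itself into the next. 6 upright pegs, 18 mm thick, tops 99 mm above the ledge, 150 mm from the axis, at joint 0 at 30, 90, 150, 210, 270, 330 deg from the stand's +x; they turn with it.
- stand: Fixed bamboo foot under the turntable, 200 mm across. Origin on the turning axis, at ledge height. Its -x axis is the front, roughly towards the robot (up to 25 degrees askew): a tongue 34 mm wide sticks out there to 215 mm from the axis and carries a steel diamond pointer, 27 mm high. The turntable's six places lie between the pegs, 85 mm from the axis; the front one at x = -85 mm, y = 0.
- tin: Flat round lidded polish tin of bare steel, 58 mm in diameter, 28 mm high, about 110 g, loose on the turntable. Origin at the centre of its underside. It starts in one of the two places beside the front one, 60 degrees left or right of it (x = -42, y = +74 or -74 mm in the stand's frame).
- cup: White ceramic cup without handle, 62 mm across, 62 mm high, loose on the turntable in the other place beside the front one. Origin at the centre of its underside, z up. A glass jar (50 mm high) starts in the front place and a wooden dauber (40 mm high) in the rear one.
Things that resemble listed ones, but are neither listed nor needed, are in the scene too. There is more than one size of the tin; the job needs the middle-sized.

How it is judged:
By the outcome, as a careful person would: the job done as asked, in the order asked, and still so for the second after the job is handed in, with the robot touching nothing.
It also fails if it takes over 32 s, if anything falls off the work surface, if the arm or the gripper's body presses on something with over 40 N, if the wrist force passes 120 N, or if a joint passes its speed limit or range.

## Robot

A 6-joint arm with a two-finger parallel gripper is mounted at the origin on the work surface. World frame = base frame: x ahead of the robot, y to its left, z up, the work surface at z = 0. Lengths are in m, angles in rad, forces in N, time in s.
With the tool pointing down it reaches from about 0.4 to 0.825 m from the base axis. Payload 7 kg.
Tool frame: the origin (TCP) lies midway between the tips of the shut fingers; the grasp point (between the pads) lies 19 mm behind it; z points along the fingers, y is the line along which they close (so a half turn about z gives the same grasp; the last joint's range is limited). The gripper opens to 88 mm and grips with 3 to 60 N. Pads are 19 mm wide; open, the fingers measure 130 mm over their backs; the gripper's body (78 mm by 193 mm) begins 47 mm behind the grasp point.
Start: joints at [1.602, 0.359, 0.012, 0, -1.224, -0.288], TCP at [0.171, 0.653, 0.197] pointing down, gripper open.
Joint ranges: [-3.07, 3.07], [-1.43, 2.12], [-1.02, 1.25], [-3.03, 1.67], [-3.05, -0], [-3.03, 3.03]. Speed limits (rad/s): [2.39, 2.39, 3.01, 3.14, 3.14, 3.14].

## Interface

Orientations are given as [roll, pitch, yaw] about the fixed x, y, z axes, in that order (R = Rz(yaw) Ry(pitch) Rx(roll)).
In Python, from station import arm gives the robot as it stands. The module is installed in compiled form; this text tells all that it offers.
- The arm moves only by the tool carry_out, never from a script. Its argument "commands" is a list of rows, each a list of 4 numbers: the shift along the world's x, y, z in units of 50 mm (1.0 is 50 mm), then the turn about the world's z in units of 6 degrees (1.0 is 6 degrees). A call has exactly 10 rows; each row is the pose to reach, as a shift and turn from the pose commanded when the call began; what a row does not reach only later rows make up. A row lasts 1/8 s, in which the tool goes at most 62.5 mm and 10.7 degrees, less where a joint would pass 70% of its speed; a pose out of reach is approached as far as the arm can. A call with a gripper value outside its range is refused whole. "claw" is the closure, from 0 (fully open) to 1 (shut), set as the call begins (left out, the last holds). The fingers move at their own pace and stop on an object; "force" is the grip in N (left out, the last holds). Time passes only in rows, so rows that repeat a pose let the fingers close, or fill a call up. It gives the time, the measured TCP pose, the force, the opening and the grip force at its end, in the units of the state.
- arm.get_state(): the state, without advancing time (a new reading comes with each control period).
- arm.grab_frame(name): name is "scene" or "top" or "wrist"; returns a dict with "pixels" (480x640x3 uint8, red, green, blue), "fx", "fy", "cx", "cy" (pixels), "k1" (the pictures are not rectified: a ray, as slopes to the right and down, at radius r is drawn at 1 + k1 r^2 times it, then the intrinsics apply), "eye" and "orientation" of the camera in the world. Camera axes: x right, y down, z forward; pixel columns grow to the right and rows downward; lengths in m; the calibration is good to about 2 mm. A picture is of the moment at which its call begins. There is no depth.
- arm.job_done(): hands the job in; it is judged then, once.
Trained networks look in a picture, given as the dict that the camera call returned (one of the last four; its "shot" number tells which), for a name from the list of things; names that differ only in an ending like _2 or _b are one class to them, and where a whole thing is asked for, a point or a joint stands for the part that bears it (a point fixed in the world has none). Each returns a list of dicts, best first, with "conf" (0 to 1); they miss things now and then, are a little off and sometimes report something else, mostly with a low value. They report only what shows in the picture. A call takes as long as a camera call. They do not tell look-alikes from the thing itself.
- arm.regions_of(picture, query): "pixels" (480x640 bool, what is visible of it) and "uv" ([column, row] in pixels, amid what is visible of it).
- arm.mark_of(picture, query): "uv" ([column, row] in pixels: a listed point, or the origin of a listed thing).
The state is a dict: "t": time; "q": joint angles; "qd": joint speeds; "joint_efforts": joint torques, N m; "eef_pos": TCP position; "ee_rot": TCP orientation; "force": force on the tool from outside, world axes, zero at the start; "moment": the same for the moment, N m; "width": finger opening in m; "gripper_force": force on a finger pad.
Only numpy, scipy, OpenCV 4.12 (cv2) and the standard library are available. Lean on these libraries where they do the work, as an engineer would, in place of code of your own. Each camera call takes 0.05 s, during which the arm holds its last target. There are 200 camera calls.

## Working session

There is one attempt and no reset: what is moved stays moved. The work goes in short steps, Python scripts to look and compute and a tool call to move; the robot and the scene stay as the last step left them, time stands still between calls to the robot, and variables do not carry over. Pictures are saved under pics/ and viewed, at most 10 in all, crops included, and the job is handed in when it is done.

Besides the shell and the picture viewer there is one more tool, called as name(argument=value, ...) on one line, values as JSON. carry_out: Moves the arm, as the interface text tells. Its arguments: {"type":"object","properties":{"commands":{"type":"array","items":{"type":"array","items":{"type":"number"}}},"claw":{"type":"number"},"force":{"type":"number"}},"required":["commands"]}

```bash
mkdir -p pics; cat > h.py <<'E'
import numpy as np, cv2
from scipy.spatial.transform import Rotation as R
from station import arm
def rot(o):
    o=np.array(o,float)
    return o if o.shape==(3,3) else (R.from_euler('xyz',o).as_matrix() if o.size==3 else R.from_quat(o).as_matrix())
def ground(p,uv,z):
    d=np.array([(uv[0]-p['cx'])/p['fx'],(uv[1]-p['cy'])/p['fy']]);s=d.copy()
    for _ in range(20): s=d/(1+p['k1']*(s@s))
    r=rot(p['orientation'])@np.array([s[0],s[1],1]);e=np.array(p['eye'])
    return e+r*(z-e[2])/r[2]
def save(p,n): cv2.imwrite('pics/'+n,p['pixels'][:,:,::-1])
E
python3 - <<'E'
from h import *
for c in ['top','scene']:
    p=arm.grab_frame(c);save(p,c+'1.png');print(c,p['eye'],p['orientation'],p['fx'],p['k1'])
    for n,z in [('carousel',.034),('stand',0),('tin',.034),('cup',.034)]:
        for d in arm.mark_of(p,n)[:5]: print(n,round(d['conf'],2),np.round(d['uv'],1),np.round(ground(p,d['uv'],z),3))
print(arm.get_state())
E
```

```text
top [ 0.37801402 -0.08483385  0.88376952] [-3.05573025  0.0098479  -1.59240996] 486.4201395644953 -0.026203138096727367Traceback (most recent call last):
  File "<stdin>", line 5, in <module>
ValueError: it knows: cup, stand, tin
```

```bash
python3 - <<'E'
from h import *
for c in ['top','scene']:
    p=arm.grab_frame(c);save(p,c+'1.png');print(c,p['eye'],p['orientation'],p['fx'],p['k1'])
    for n,z in [('stand',0),('tin',.034),('cup',.034)]:
        for d in arm.mark_of(p,n)[:5]: print(n,round(d['conf'],2),np.round(d['uv'],1),np.round(ground(p,d['uv'],z),3))
print(arm.get_state())
E
```

```text
top [ 0.37801402 -0.08483385  0.88376952] [-3.05573025  0.0098479  -1.59240996] 486.4201395644953 -0.026203138096727367
stand 0.66 [300.8 153. ] [ 0.612 -0.048  0.   ]
tin 0.92 [338.  179.8] [ 0.553 -0.115  0.034]
tin 0.88 [414.5 322.9] [ 0.3   -0.241  0.034]
tin 0.68 [470.1 154.2] [ 0.594 -0.351  0.034]
cup 0.61 [258.5 165.9] [0.582 0.026 0.034]
scene [1.05150442 0.33289557 0.60565586] [-2.22491092  0.00951091  2.2037126 ] 601.441728898147 -0.0005987013295575931
stand 0.82 [282.  333.7] [ 0.618 -0.055  0.   ]
tin 0.95 [272.7 272.8] [ 0.556 -0.121  0.034]
tin 0.71 [308.6 189. ] [ 0.345 -0.215  0.034]
tin 0.64 [140.3 251.7] [ 0.636 -0.318  0.034]
cup 0.69 [344. 329.] [0.589 0.027 0.034]
{'t': 0.45, 'q': array([ 1.60208441e+00,  3.58665483e-01,  1.18427739e-02, -3.50936797e-05,
       -1.22410041e+00, -2.88066384e-01]), 'qd': array([-1.03867590e-03, -1.40864266e-03,  2.31651871e-03,  6.06104963e-04,
       -1.23077293e-04,  3.78381206e-05]), 'joint_efforts': array([ 1.58230087e-04, -5.81723535e+01,  2.92996538e+01,  6.99532136e+00,
        1.14329316e-02, -4.68249516e-05]), 'eef_pos': array([0.17144889, 0.65280171, 0.19738759]), 'ee_rot': array([ 3.14146171e+00, -4.37800305e-06, -2.56790229e-01]), 'force': array([ 0.80765718,  0.41342414, -0.76360613]), 'moment': array([-0.04258553, -0.03494246, -0.04740789]), 'gripper_force': 0.0, 'width': 0.08745999986279913}
```

View pics/top1.png

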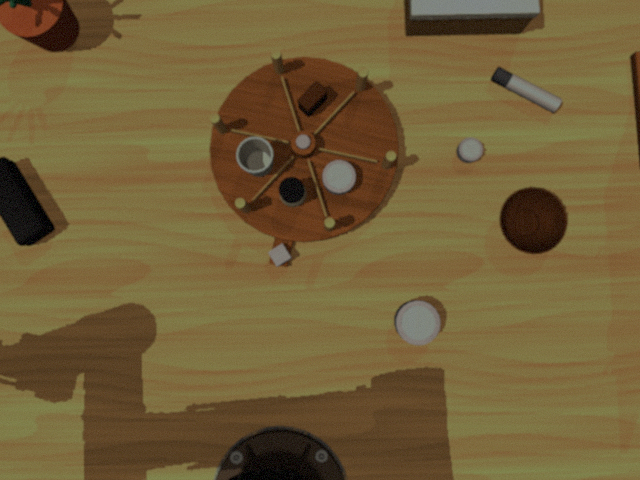

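View pics/scene1.png

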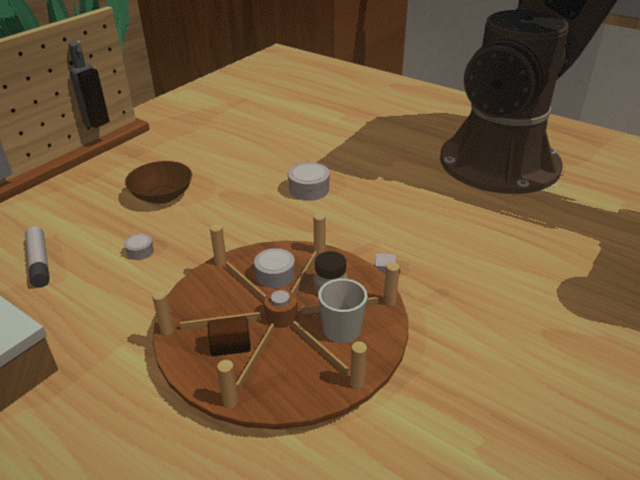

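The scene shows three tin-like things in the top view:
- (338,178) on the turntable, medium, about 58 mm
- (418,322) on the ledge, larger
- (470,150) on the ledge, small

The one on the turntable, to the right of the jar, fits the description. The cup is at (257,155) and the pointer at (280,254). I'll confirm this with a crop and fit the pegs.

```bash
python3 - <<'E'
from h import *
from scipy.optimize import least_squares
p=arm.grab_frame('top')
cv2.imwrite('pics/crop1.png',cv2.resize(p['pixels'][40:360,190:510,::-1],(600,600),interpolation=cv2.INTER_CUBIC))
pk=[(278,55),(364,76),(392,155),(330,222),(240,203),(216,119)]
P=np.array([ground(p,u,.099)[:2] for u in pk])
f=lambda v:np.concatenate([P[i]-v[:2]-.15*np.array([np.cos(v[2]-i*np.pi/3),np.sin(v[2]-i*np.pi/3)]) for i in range(6)])
s=least_squares(f,[.61,-.05,.5]);print(s.x,np.round(f(s.x)*1e3,1))
c=s.x[:2];print('pegs ang',[round(np.degrees(s.x[2]-i*np.pi/3),1) for i in range(6)])
t=ground(p,(280,253),.027)[:2]-c;print('pointer',np.hypot(*t),np.degrees(np.arctan2(t[1],t[0])))
for d in arm.regions_of(p,'tin')[:4]:
    ys,xs=np.nonzero(d['pixels']);print(d['uv'],d['conf'],[np.round(ground(p,(xs.max(),ys.mean()),.06)-ground(p,(xs.min(),ys.mean()),.06),3)])
E
```

```text
[ 0.61217898 -0.05691364  0.27748815] [-1.  -1.3 -4.9  0.9  3.6  0.2  2.8  0.3  0.9  1.  -1.3 -1. ]
pegs ang [np.float64(15.9), np.float64(-44.1), np.float64(-104.1), np.float64(-164.1), np.float64(-224.1), np.float64(-284.1)]
pointer 0.19194161446699795 165.67655126074314
[336.8, 179.6] 0.89 [array([-0.001, -0.057,  0.   ])]
[414.9, 323.6] 0.77 [array([-0.002, -0.077,  0.   ])]
[470.0, 151.7] 0.64 [array([-0.001, -0.042,  0.   ])]
```

View pics/crop1.png

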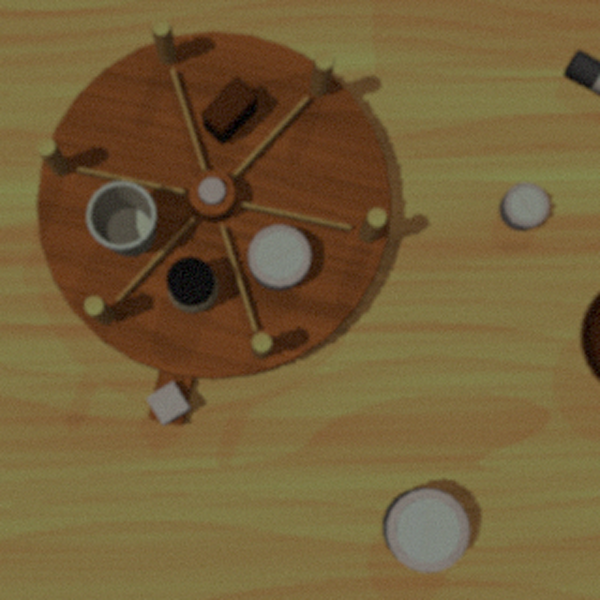

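The crop confirms it: the turntable tin is about 57 mm across, against 77 and 42 mm for the look-alikes, so it is the middle-sized one. It has to turn clockwise by 60°. I'll straddle the front-left peg (0.504, 0.047) and carry it round its arc.

carry_out(commands=[[0.3,-0.6,0,-0.3],[0.8,-1.5,0,-0.8],[1.4,-2.5,0,-1.3],[1.9,-3.5,0,-1.9],[2.5,-4.5,0,-2.5],[3.0,-5.5,0,-3.0],[3.6,-6.5,0,-3.6],[4.1,-7.5,0,-4.1],[4.7,-8.5,0,-4.6],[5.0,-9.1,0,-4.9]], claw=0.55, force=10)

```text
t: 1.8
eef_pos: [0.4223, 0.1957, 0.1978]
ee_rot: [-3.141, -0.0, -0.773]
force: [-0.2, 0.9, -0.2]
width: 0.0397
gripper_force: 0.0
```

carry_out(commands=[[0.4,-0.8,0,0],[0.8,-1.5,0,0],[1.2,-2.2,0,0],[1.5,-2.8,0,0],[1.66,-3.02,0,0],[1.66,-3.02,0,0],[1.66,-3.02,0,0],[1.66,-3.02,0,0],[1.66,-3.02,0,0],[1.66,-3.02,0,0]])

```text
t: 3.05
eef_pos: [0.5044, 0.0472, 0.1976]
ee_rot: [-3.141, -0.0, -0.769]
force: [0.6, -0.0, 0.2]
width: 0.0393
gripper_force: 0.0
```

```bash
python3 - <<'E'
from h import *
s=arm.get_state();print(s['t'],s['eef_pos'],np.degrees(s['ee_rot']),s['width'],s['q'])
p=arm.grab_frame('wrist');save(p,'w1.png')
def proj(p,X):
    c=rot(p['orientation']).T@(np.array(X)-p['eye']);a=c[:2]/c[2];a=a*(1+p['k1']*(a@a));return a*[p['fx'],p['fy']]+[p['cx'],p['cy']]
print(proj(p,[.504,.047,.099]),proj(p,[*s['eef_pos'][:2],.099]))
E
```

```text
3.05 [0.50436422 0.04719005 0.19757102] [-1.79988925e+02 -4.66156153e-03 -4.40760145e+01] 0.03928337641683412 [ 4.81618619e-01  7.92320710e-02 -3.52055667e-01  1.81043900e-05
 -1.13929952e+00  3.19898571e-01]
[326.5041365 230.9351903] [326.00929215 230.77551854]
```

View pics/w1.png

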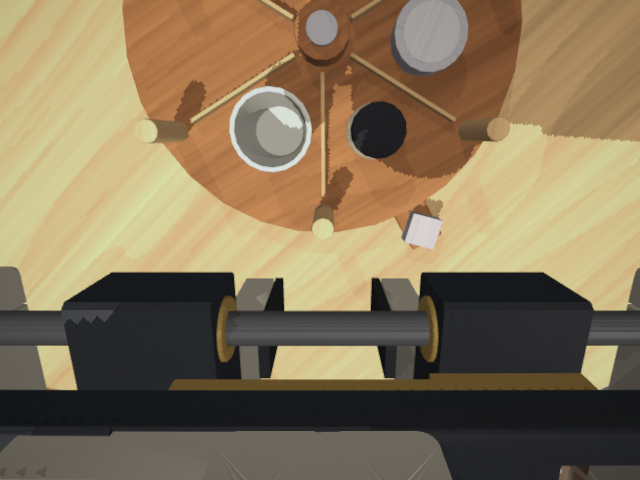

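The wrist view shows the peg top at (323,229). The fit predicts (326,231), so it is centred between the fingers. I'll descend astride it.

carry_out(commands=[[0,0,-0.4,0],[0,0,-0.8,0],[0,0,-1.2,0],[0,0,-1.6,0],[0,0,-2.0,0],[0,0,-2.3,0],[0,0,-2.5,0],[0,0,-2.64,0],[0,0,-2.64,0],[0,0,-2.64,0]])

```text
t: 4.35
eef_pos: [0.5048, 0.047, 0.0659]
ee_rot: [-3.141, -0.0, -0.77]
force: [-0.1, 0.4, 0.3]
width: 0.0391
gripper_force: 0.0
```

```bash
python3 - <<'E'
import numpy as np
a0=np.radians(135.9)
for d in range(0,64,3):
    a=a0-np.radians(d);print(d,np.round(.15*np.array([np.cos(a)-np.cos(a0),np.sin(a)-np.sin(a0)])/.05,2),-d/6)
E
```

```text
0 [0. 0.] 0.0
3 [0.11 0.11] -0.5
6 [0.23 0.21] -1.0
9 [0.35 0.31] -1.5
12 [0.48 0.4 ] -2.0
15 [0.61 0.49] -2.5
18 [0.75 0.56] -3.0
21 [0.89 0.63] -3.5
24 [1.04 0.7 ] -4.0
27 [1.18 0.75] -4.5
30 [1.33 0.8 ] -5.0
33 [1.48 0.84] -5.5
36 [1.64 0.87] -6.0
39 [1.79 0.89] -6.5
42 [1.95 0.91] -7.0
45 [2.11 0.91] -7.5
48 [2.26 0.91] -8.0
51 [2.42 0.9 ] -8.5
54 [2.58 0.88] -9.0
57 [2.73 0.86] -9.5
60 [2.89 0.82] -10.0
63 [3.04 0.78] -10.5
```

carry_out(commands=[[0,0,0,0],[0,0,0,0],[0.05,0.05,0,-0.25],[0.11,0.11,0,-0.5],[0.23,0.21,0,-1.0],[0.35,0.31,0,-1.5],[0.48,0.4,0,-2.0],[0.61,0.49,0,-2.5],[0.75,0.56,0,-3.0],[0.89,0.63,0,-3.5]], claw=0.74)

```text
t: 5.6
eef_pos: [0.547, 0.078, 0.0648]
ee_rot: [3.137, 0.001, -1.14]
force: [-6.4, -0.3, 2.7]
width: 0.0226
gripper_force: 2.7
```

carry_out(commands=[[0.12,0.06,0,-0.4],[0.24,0.11,0,-0.8],[0.36,0.15,0,-1.2],[0.47,0.18,0,-1.6],[0.59,0.21,0,-2.0],[0.75,0.24,0,-2.5],[0.9,0.26,0,-3.0],[1.06,0.28,0,-3.5],[1.22,0.28,0,-4.0],[1.37,0.28,0,-4.5]])

```text
t: 6.85
eef_pos: [0.6169, 0.0929, 0.0647]
ee_rot: [3.14, -0.0, -1.611]
force: [-2.3, 1.4, -1.1]
width: 0.0231
gripper_force: 1.2
```

carry_out(commands=[[0.16,-0.01,0,-0.5],[0.28,-0.02,0,-0.9],[0.38,-0.04,0,-1.2],[0.47,-0.05,0,-1.5],[0.55,-0.07,0,-1.75],[0.6,-0.08,0,-1.9],[0.63,-0.09,0,-2.0],[0.63,-0.09,0,-2.0],[0.63,-0.09,0,-2.0],[0.63,-0.09,0,-2.0]])

```text
t: 8.1
eef_pos: [0.649, 0.0878, 0.0656]
ee_rot: [-3.141, 0.0, -1.817]
force: [-0.6, -0.2, -0.4]
width: 0.023
gripper_force: 0.0
```

```bash
python3 - <<'E'
from h import *
s=arm.get_state();print(s['t'],s['eef_pos'],np.degrees(s['ee_rot']),s['width'],s['force'])
p=arm.grab_frame('scene');save(p,'s2.png')
E
```

```text
8.1 [0.64895228 0.08784293 0.0655792 ] [-1.79990903e+02  5.14763674e-03 -1.04105128e+02] 0.02299200239099379 [-0.57312021 -0.17982986 -0.41322998]
```

View pics/s2.png

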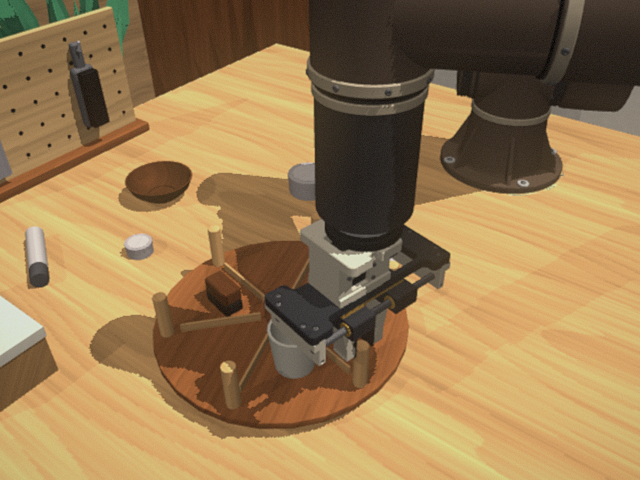

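The scene view shows the carousel turned one click, the cup upright at (293,345) and almost no force on the tool. Now I'll open slightly, rise and withdraw.

carry_out(commands=[[0,0,0,0],[0,0,0,0],[0,0,0.2,0],[0,0,0.5,0],[0,0,0.9,0],[0,0,1.4,0],[0,0,1.9,0],[0,0,2.4,0],[0,0,2.8,0],[0,0,3.0,0]], claw=0.6)

```text
t: 9.4
eef_pos: [0.6496, 0.088, 0.218]
ee_rot: [-3.139, 0.002, -1.817]
force: [0.0, 0.5, -0.7]
width: 0.0348
gripper_force: 0.0
```

carry_out(commands=[[-0.2,0.5,0,0],[-0.6,1.4,0,0],[-1.0,2.3,0,0],[-1.4,3.2,0,0],[-1.8,4.1,0,0],[-2.2,5.0,0,0],[-2.5,5.7,0,0],[-2.7,6.0,0,0],[-2.7,6.0,0,0],[-2.7,6.0,0,0]])

```text
t: 10.65
eef_pos: [0.5142, 0.3871, 0.2155]
ee_rot: [-3.142, -0.0, -1.818]
force: [0.2, 0.4, -0.3]
width: 0.0349
gripper_force: 0.0
```

```bash
python3 - <<'E'
from h import *
s=arm.get_state();print(s['t'],s['eef_pos'],s['force'])
p=arm.grab_frame('top');save(p,'t3.png')
c=np.array([.6122,-.0569])
for n in ['tin','cup']:
    for d in arm.mark_of(p,n)[:3]:
        g=ground(p,d['uv'],.034)[:2]-c;print(n,d['conf'],np.round(d['uv']),np.hypot(*g),np.degrees(np.arctan2(g[1],g[0])))
E
```

```text
10.65 [0.51420261 0.38705466 0.21553851] [ 0.2269675   0.38687258 -0.27847721]
tin 0.83 [466. 154.] 0.2879251053406939 -93.35974507977981
tin 0.67 [291. 194.] 0.08714845907014646 162.85796480381117
tin 0.67 [411. 320.] 0.3551235594743368 -149.98318229979955
cup 0.59 [268. 120.] 0.08380203843574144 50.65975861516658
```

View pics/t3.png

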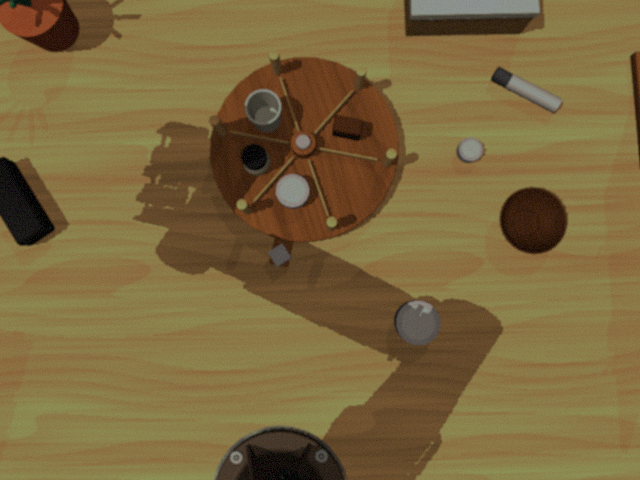

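The tin at (292,191) is now at the front, in line with the pointer at (280,255). The cup stands upright at (263,110). One quick check of the click position by comparing the peg positions before and after.

```bash
python3 - <<'E'
from h import *
a=cv2.imread('pics/top1.png');p=arm.grab_frame('top');b=p['pixels'][:,:,::-1].copy()
c=np.array([303,143])
for u in [(278,55),(364,76),(392,156),(330,222),(240,203)]:
    x,y=u;t=a[y-8:y+9,x-8:x+9];r=cv2.matchTemplate(b[y-16:y+17,x-16:x+17],t,cv2.TM_CCOEFF_NORMED)
    print(u,np.array(cv2.minMaxLoc(r)[3])-8,round(float(r.max()),2))
f=[np.float32(cv2.cvtColor(cv2.warpPolar(i,(110,1440),(303,148),110,0),cv2.COLOR_BGR2GRAY)) for i in (a,b)]
print(cv2.phaseCorrelate(f[0][:,55:98].copy(),f[1][:,55:98].copy()),'rows of 0.25deg')
E
```

```text
(278, 55) [-2  1] 0.98
(364, 76) [-2 -1] 0.98
(392, 156) [ 0 -2] 0.95
(330, 222) [ 2 -1] 0.96
(240, 203) [2 2] 0.89
((1.4076076302311868, -2.79472689352815), 0.05090606259710995) rows of 0.25deg
```

```bash
python3 - <<'E'
from h import *
c=np.array([.6122,-.0569])
p=arm.grab_frame('top')
a=cv2.imread('pics/top1.png')
for nm,im,u in [('before',a,(339,177)),('after',p['pixels'][:,:,::-1],(292,191))]:
    g=cv2.cvtColor(np.ascontiguousarray(im),cv2.COLOR_BGR2HSV);x,y=u
    w=g[y-22:y+23,x-22:x+23];m=((w[:,:,1]<70)&(w[:,:,2]>105)).astype(np.uint8)
    n,l,st,ce=cv2.connectedComponentsWithStats(m);k=1+st[1:,4].argmax();v=ce[k]+[x-22,y-22]
    q=ground(p,v,.062)[:2]-c;print(nm,v,st[k],np.hypot(*q),np.degrees(np.arctan2(q[1],q[0]))%360)
b=cv2.imread('pics/t3.png');b2=p['pixels'][:,:,::-1].copy()
x,y=331,222;r=cv2.matchTemplate(b2[y-16:y+17,x-16:x+17],b[y-8:y+9,x-8:x+9],cv2.TM_CCOEFF_NORMED);print(np.array(cv2.minMaxLoc(r)[3])-8)
E
```

```text
before [338.45519713 175.85902031] [  5   5  34  33 837] 0.08177493948646422 225.01341721050616
after [291.97215777 190.15313225] [  6   5  33  33 862] 0.08378013115870038 164.5621326765811
[0 0]
```

The tin turned 60.4° and sits within about 2 mm of the pointer line. The carousel is at rest, the pegs about 1° off their original positions, and the hand is clear. I'm handing in.

```bash
python3 -c "
from station import arm
print(arm.job_done())"
```

```text
the job is handed in; nothing more can be done
None
```

I turned the carousel one click clockwise and handed the job in at about 11 s: the polish tin is within about 2 mm of the pointer line, the cup is upright, and the hand is clear; the carousel is at rest, about 1° short of the exact click position.

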